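# Complete the table caddy and lift it ready to serve

### The job

Make up the table caddy: stand the box of toothpicks upright in the caddy's empty rectangular sleeve, lowering it in (not dropping it) until it sits flat on the floor of the sleeve, and let it go. Then take the caddy by the black grip of its handle, lift it about 10 cm clear of the worktop with the pepper shaker and the box still in their places, and finish while holding it there, level and still. Keep the caddy level all the time, and leave the glass jar and the spice jar beside it alone.

Things in the scene. Friction and masses are not known exactly. Their poses are not given: they have to be found in the camera images.
- caddy: The table caddy: an open stainless tray, 112 mm (its x) by 240 mm (its y), 18 mm high at the rim, on four rubber feet, loose on the worktop, about 0.45 kg, with a hoop handle across the middle. Its -y end carries the empty rectangular sleeve, its +y end a round collar (71 mm across outside, 63 mm inside) in which the pepper shaker stands. Origin: centre of the underside of the feet; z up.
- caddy_handle: The handle, rigidly fixed to the caddy and with the same origin and axes as caddy: a 7 mm steel rod bent to a hoop in the caddy's x-z plane (y = 0), uprights at x = -44 and +44 mm, with a flat-sided black grip as its top bar: 58 mm long along x, 15 mm thick along y, 24 mm high, from z = 146 to z = 170 mm.
- caddy_grip (a point): The centre of the black grip, 158 mm above the underside of the caddy; axes as the caddy's (grip long along x; pinch it from above across y, 15 mm; it is solid and bears a firm grip).
- caddy_pocket (a point): The centre of the floor of the empty rectangular sleeve, 78 mm from the caddy's middle towards -y and 7 mm above the underside; axes as the caddy's. The sleeve is 34 mm (x) by 56 mm (y) inside, with upright walls 33 mm high over the floor and a mouth that flares outward above them to 39 mm over the floor (46 mm above the worktop).
- caddy_collar (a point): The centre of the floor of the round collar, 78 mm from the caddy's middle towards +y and 7 mm above the underside; collar 33 mm high.
- pick_box: The closed green and white cardboard box of toothpicks, 30 mm (its x) by 52 mm (its y) by 75 mm high, about 0.1 kg, full and rigid, standing upright on the worktop. Origin: centre of its underside; z up. It fits the sleeve with its x along the caddy's x, either way round, 2 mm free on each side.
- pepper_shaker: Steel pepper shaker, 58 mm in diameter, 95 mm high, about 0.15 kg, standing in the round collar of the caddy. Origin: centre of its underside.
- chili_oil_jar: Bystander: glass jar with a green lid, 64 x 68 x 84 mm, on the worktop. Origin: centre of its underside.
- spice_jar: Bystander: slim white-capped spice jar, 47 mm across, 98 mm high, on the worktop. Origin: centre of its underside.
There are look-alikes about, which are no part of the job. Leave any orange, red or turquoise look-alike of the pepper_shaker alone.

How it is judged:
By the outcome, as a careful person would: the job done as asked, in the order asked, and still so for the second after the job is handed in, while the arm keeps its last pose, push and grip.
It also fails if it takes over 61 s, if anything falls off the work surface, if the arm or the gripper's body presses on something with over 40 N, if the wrist force passes 120 N, or if a joint passes its speed limit or range.

### The arm

A 7-joint arm with a two-finger parallel gripper is mounted at the origin on the work surface; the furniture and walls round the work are solid. World frame = base frame: x ahead of the robot, y to its left, z up, the work surface at z = 0. Lengths are in m, angles in rad, forces in N, time in s.
With the tool pointing down it reaches from about 0.35 to 0.9 m from the base axis. Payload 8.1 kg.
Tool frame: the origin (TCP) lies on the centre line of the jaws, within the pads' length; the fingertips stand 17 mm ahead of it and the grasp point (between the pads) lies 2 mm behind it; z points along the fingers, y is the direction in which the jaws open and shut (so a half turn about z gives the same grasp; the last joint's range is limited). The gripper opens to 92 mm and grips with 3 to 60 N. Pads are 19 mm wide; open, the fingers measure 130 mm over their backs; the gripper's body (75 mm by 190 mm) begins 47 mm behind the grasp point.
Start: joints at [1.235, 0.434, 0.025, 1.573, -0.012, 1.134, -0.075], TCP at [0.144, -0.608, 0.208] pointing down, gripper open.
Joint ranges: [-2.62, 2.62], [-0.44, 2.09], [-1.27, 1.32], [0.08, 2.57], [-1.32, 4.46], [0.12, 2], [-2.74, 2.74]. Speed limits (rad/s): [2.22, 2.22, 3.01, 3.01, 3.14, 3.14, 3.14].

### API

Orientations are given as a rotation vector (axis times angle).
In Python, from cell import arm, imaging, job gives the robot as it stands.
- The arm moves only by the tool jog_arm, never from a script. Its argument "moves" is a list of rows, each an object with "fingers": the closure, from -1 (fully open) to 1 (shut); "xyz": the shift along the tool's x, y, z in cm, a list of three; "angular": the turn, a rotation vector about the tool's x, y, z in rad, a list of three. In form: [{"fingers": fingers, "xyz": [dx, dy, dz], "angular": [ax, ay, az]}, ...]. A call has 1 to 12 rows; each row is the pose to reach, as a shift and turn from the pose commanded when the call began, along the tool's axes at that moment; what a row does not reach only later rows make up. A row lasts 1/8 s, in which the tool goes at most 62.5 mm and 10.7 degrees, less where a joint would pass 70% of its speed; a pose out of reach is approached as far as the arm can. A call with a gripper value outside its range is refused whole. The fingers move at their own pace and stop on an object; "grip_force" is the grip in N (left out, the last holds). Time passes only in rows, so rows that repeat a pose let the fingers close. It gives the time, the measured TCP pose, the force and the opening at its end, in the units of the state.
- arm.observe(): the state, without advancing time (a new reading comes with each control period).
- imaging.get_image(name): name is "side" or "top" or "wrist"; returns the picture (480x640x3 uint8, red, green, blue); there is no depth.
- imaging.camera_params(name): a dict with "fx", "fy", "cx", "cy" (pixels), "rvec" (rotation vector, rad) and "tvec" (3), from world to camera coordinates, as OpenCV has them; the wrist camera has in their place "hand_eye" (4x4, takes a point from camera to tool coordinates, whose origin is the TCP and whose axes are the flange's). Camera axes: x right, y down, z forward; pixel columns grow to the right and rows downward; lengths in m; the calibration is good to about 2 mm. The wrist camera is an equidistant fisheye: a pixel r from the principal point sees the ray r / f radians off the axis. A picture is of the moment at which its call begins: read the wrist's pose just before it. camera_params takes no time and is no camera call.
- job.sign_off(): hands the job in, once; it reports no verdict.
The state is a dict: "clock": time; "joints": joint angles; "dq": joint speeds; "joint_efforts": joint torques, N m; "position": TCP position; "ee_rot": TCP orientation; "force": force on the tool from outside, world axes, zero at the start; "ft_torque": the same for the moment, N m; "width": opening from 0.0 (shut) to 1.0 (fully open).
Only numpy, scipy, OpenCV 4.12 (cv2) and the standard library are available. Lean on these libraries where they do the work, as an engineer would, in place of code of your own. Each camera call takes 0.05 s, during which the arm holds its last target. There are 200 camera calls.

## Working session

There is one attempt and no reset: what is moved stays moved. The work goes in short steps, Python scripts to look and compute and a tool call to move; the robot and the scene stay as the last step left them, time stands still between calls to the robot, and variables do not carry over. Pictures are saved under pics/ and viewed, about 8 in all and at most 12, crops included, and the job is handed in when it is done.

Besides the shell and the picture viewer there is one more tool, called after "Call:" by a JSON object that holds its "method" and its "body", one argument or row to a line. jog_arm: Moves the arm, as the interface text tells. Its arguments: {"type":"object","properties":{"moves":{"type":"array"},"grip_force":{"type":"number"}},"required":["moves"]}

```bash
mkdir -p pics
cat > h.py <<'E'
import numpy as np, cv2
from cell import arm, imaging, job
from scipy.spatial.transform import Rotation as R
def snap(n,f):
    im=imaging.get_image(n)[:,:,::-1].copy(); cv2.imwrite('pics/'+f,im); return im
def ray(n,u,v):
    p=imaging.camera_params(n); Rm=R.from_rotvec(p['rvec']).as_matrix(); c=-Rm.T@np.array(p['tvec'])
    return c, Rm.T@np.array([(u-p['cx'])/p['fx'],(v-p['cy'])/p['fy'],1])
def at(n,u,v,z):
    c,d=ray(n,u,v); return c+d*(z-c[2])/d[2]
def proj(n,P):
    p=imaging.camera_params(n); q=R.from_rotvec(p['rvec']).as_matrix()@np.array(P)+np.array(p['tvec'])
    return [p['fx']*q[0]/q[2]+p['cx'],p['fy']*q[1]/q[2]+p['cy']]
E
python3 - <<'E'
from h import *
s=arm.observe()
for k in s: print(k,np.round(s[k],4))
for n in('side','top','wrist'):print(n,imaging.camera_params(n))
snap('top','top0.png');snap('side','side0.png')
for n in('side','top'):print(ray(n,320,240))
E
```

```text
clock 0.0
joints [ 1.2354  0.4352  0.025   1.5741 -0.0116  1.134  -0.0751]
dq [ 0.0014 -0.0011 -0.001   0.0003  0.0004  0.0012 -0.0008]
joint_efforts [-2.10000e-03 -6.67836e+01  9.83900e-01 -3.14462e+01 -6.07000e-02
  4.28000e-02  2.00000e-04]
position [ 0.144  -0.6076  0.2074]
ee_rot [-3.1188e+00 -3.6460e-01  5.0000e-04]
force [-0.2379 -0.4007 -0.0119]
ft_torque [-0.0328  0.0292 -0.0066]
width 0.9949
side {'fx': 546.3718441104585, 'fy': 546.3718441104585, 'cx': 323.75817422302566, 'cy': 240.29591441906018, 'rvec': array([ 0.39354794, -2.41775314,  1.68411004]), 'tvec': array([0.38265059, 0.18256396, 1.23983992])}
top {'fx': 606.9930940949314, 'fy': 606.9930940949314, 'cx': 317.1396839994444, 'cy': 244.9329921574305, 'rvec': array([ 2.12145659, -2.12200685,  0.19385684]), 'tvec': array([-0.00695289,  0.4282889 ,  1.61624161])}
wrist {'fx': 371.64829954431775, 'fy': 371.64829954431775, 'cx': 314.03855944735375, 'cy': 239.0357462415156, 'hand_eye': array([[-5.29187344e-04, -9.65436811e-01, -2.60636689e-01,
         6.94189218e-02],
       [ 9.99999803e-01, -5.98964282e-04,  1.88288636e-04,
         3.43671588e-04],
       [-3.37892848e-04, -2.60636538e-01,  9.65436938e-01,
        -1.76598679e-01],
       [ 0.00000000e+00,  0.00000000e+00,  0.00000000e+00,
         1.00000000e+00]])}
(array([0.03131455, 1.16527621, 0.59841862]), array([ 0.29229977, -0.89079487, -0.34798412]))
(array([ 0.12125397, -0.01402269,  1.66757834]), array([ 1.93362862e-01, -5.16091306e-04, -9.81172151e-01]))
```

View pics/top0.png

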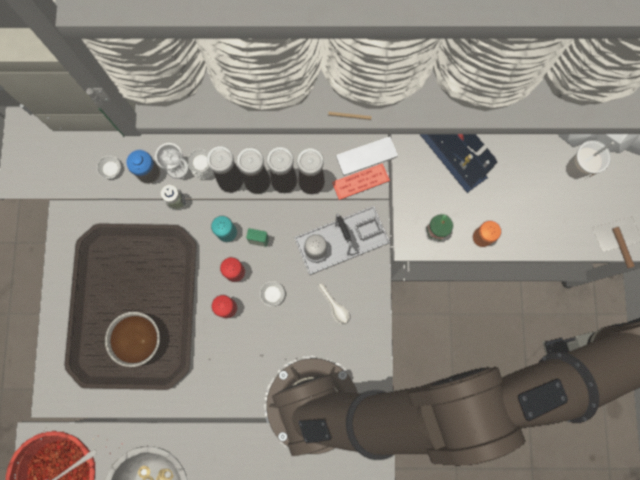

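View pics/side0.png

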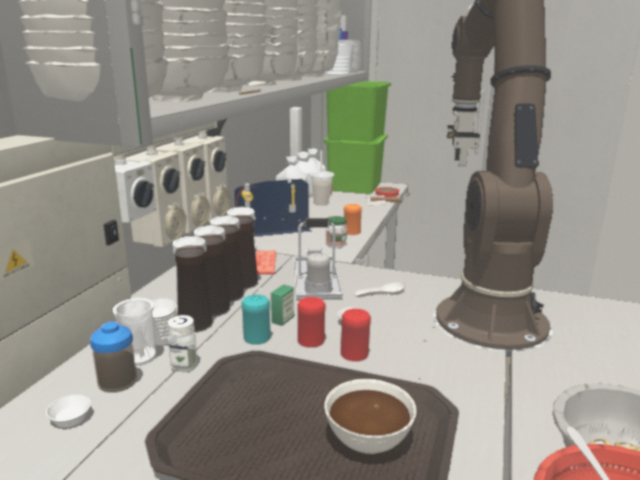

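Top view: the caddy is at about (343,240), with its shaker end at (315,246) and sleeve end at (370,229). The only green/white box is at (258,237). Shaker look-alikes are turquoise (222,228), red (232,268) and (223,306), and orange (490,232). The green lid at (441,226) is the glass jar, not the box. Next, a close crop of the caddy and box.

Run:
```python
from h import *
im=cv2.imread('pics/top0.png');cv2.imwrite('pics/c1.png',cv2.resize(im[200:280,235:395],None,fx=5,fy=5,interpolation=cv2.INTER_CUBIC))
im=cv2.imread('pics/side0.png');cv2.imwrite('pics/c2.png',cv2.resize(im[205:335,225:365],None,fx=4.5,fy=4.5,interpolation=cv2.INTER_CUBIC))
```

```text
(no output)
```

View pics/c1.png

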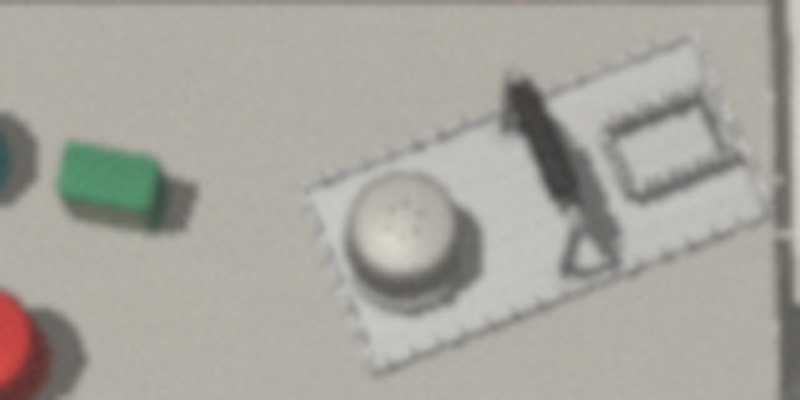

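View pics/c2.png

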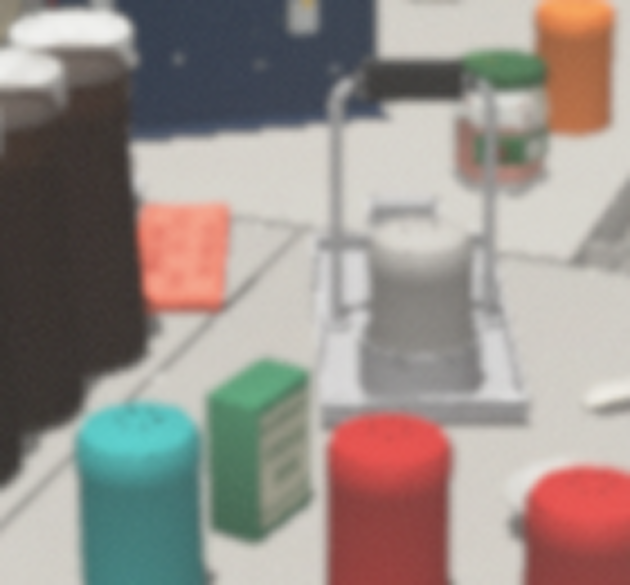

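Run:
```python
from h import *
f=lambda u,v,z:at('top',u/5+235,v/5+200,z)
C=[f(*p,.018) for p in((305,190),(692,38),(772,210),(378,373))]
c=np.mean(C,0);print('caddy',c)
for i in range(4): d=C[(i+1)%4]-C[i];print(np.linalg.norm(d),np.degrees(np.arctan2(d[1],d[0])))
B=[f(*p,.075) for p in((68,143),(160,157),(155,205),(60,187))]
print('box',np.mean(B,0))
for i in range(4): d=B[(i+1)%4]-B[i];print(np.linalg.norm(d),np.degrees(np.arctan2(d[1],d[0])))
for p in((515,82),(578,200),(545,140)):print('grip',f(*p,.168))
for p in((622,130),(700,98),(737,158),(637,197)):print('sleeve',f(*p,.046))
print('shk',f(403,228,.095))
for p in((222,228,.09),(232,268,.09),(441,226,.084),(172,195,.098),(490,232,.09)):print(at('top',*p))
```

```text
caddy [ 0.44523102 -0.07715767  0.018     ]
0.23264585322348688 -68.15721125692038
0.10687745463060826 -156.5218722744228
0.23601738510265097 112.63880094352959
0.11011322087201163 21.68738151807956
box [0.44999561 0.15356253 0.075     ]
0.050138174415143066 -98.85797254015787
0.02633235768178312 175.05522304889357
0.051991629338232356 79.07145193609406
0.024392493149305274 -8.91071778197861
grip [ 0.47775282 -0.06050768  0.168     ]
grip [ 0.41672699 -0.09184181  0.168     ]
grip [ 0.44764364 -0.07547948  0.168     ]
sleeve [ 0.47975798 -0.12261886  0.046     ]
sleeve [ 0.49766841 -0.16556494  0.046     ]
sleeve [ 0.46406568 -0.18516033  0.046     ]
sleeve [ 0.4424079  -0.13030711  0.046     ]
shk [ 0.41613048 -0.00324065  0.095     ]
[0.46487612 0.24586694 0.09      ]
[0.35732814 0.21643129 0.09      ]
[ 0.4711823  -0.33774143  0.084     ]
[0.55357359 0.38106791 0.098     ]
[ 0.45346271 -0.4657484   0.09      ]
```

```bash
cat >> h.py <<'E'
def rel(p,yaw):  # shift (cm, tool axes) and turn (rad) from the present pose to TCP p, pointing down with tool x at yaw deg
    s=arm.observe(); M=R.from_rotvec(s['ee_rot']); a=np.radians(yaw)
    T=R.from_matrix(np.array([[np.cos(a),np.sin(a),0],[np.sin(a),-np.cos(a),0],[0,0,-1]]))
    m=M.as_matrix(); print('now',np.round(s['position'],4),'yaw',np.degrees(np.arctan2(m[1,0],m[0,0])).round(2),'tilt',m[2,:2].round(4),'w',s['width'],'F',np.round(s['force'],1),'t',s['clock'])
    print('xyz',np.round(M.inv().apply(np.array(p)-s['position'])*100,2),'ang',np.round((M.inv()*T).as_rotvec(),4))
def wproj(P,pose):
    p=imaging.camera_params('wrist');H=p['hand_eye'];t,rv=pose
    q=R.from_rotvec(rv).inv().apply(np.array(P)-t); q=H[:3,:3].T@(q-H[:3,3])
    th=np.arctan2(np.hypot(q[0],q[1]),q[2]);k=th/np.hypot(q[0],q[1]);return np.array([p['fx']*q[0]*k+p['cx'],p['fy']*q[1]*k+p['cy']])
def wat(u,v,z,pose):
    p=imaging.camera_params('wrist');H=p['hand_eye'];t,rv=pose
    x,y=(u-p['cx'])/p['fx'],(v-p['cy'])/p['fy'];r=np.hypot(x,y);d=np.array([x/r*np.sin(r),y/r*np.sin(r),np.cos(r)])
    M=R.from_rotvec(rv).as_matrix();d=M@H[:3,:3]@d;c=M@H[:3,3]+t;return c+d*(z-c[2])/d[2]
E
python3 - <<'E'
from h import *
rel((.39,-.35,.36),13.3);rel((.43,-.08,.36),80.5);rel((.45,.154,.30),80.5)
E
```

```text
now [ 0.144  -0.6077  0.2074] yaw 13.33 tilt [-0.0001 -0.0014] w 1.0011520989496687 F [-0.4 -0.2 -0. ] t 0.1
xyz [ 29.88 -19.42 -15.24] ang [-0.0014  0.0001  0.0006]
now [ 0.144  -0.6077  0.2074] yaw 13.33 tilt [-0.0001 -0.0014] w 1.0011520989496687 F [-0.4 -0.2 -0. ] t 0.1
xyz [ 40.   -44.77 -15.2 ] ang [-1.4000e-03 -7.0000e-04 -1.1723e+00]
now [ 0.144  -0.6077  0.2074] yaw 13.33 tilt [-0.0001 -0.0014] w 1.0011520989496687 F [-0.4 -0.2 -0. ] t 0.1
xyz [ 47.34 -67.07  -9.17] ang [-1.4000e-03 -7.0000e-04 -1.1723e+00]
```

Call:
{"method": "jog_arm", "body": {
  "moves": [
    {"fingers":-1,"xyz":[1,0,-5],"angular":[0,0,0]},
    {"fingers":-1,"xyz":[5,-2,-9],"angular":[0,0,0]},
    {"fingers":-1,"xyz":[10,-4.5,-12],"angular":[0,0,0]},
    {"fingers":-1,"xyz":[15,-8,-14],"angular":[0,0,0]},
    {"fingers":-1,"xyz":[20,-11,-15],"angular":[0,0,0]},
    {"fingers":-1,"xyz":[25,-15,-15.2],"angular":[0,0,-0.1]},
    {"fingers":-1,"xyz":[29,-19,-15.2],"angular":[0,0,-0.25]},
    {"fingers":-1,"xyz":[31,-24,-15.2],"angular":[0,0,-0.4]},
    {"fingers":-1,"xyz":[33,-29,-15.2],"angular":[0,0,-0.55]},
    {"fingers":-1,"xyz":[35,-34,-15.2],"angular":[0,0,-0.7]},
    {"fingers":-1,"xyz":[37,-39,-15.2],"angular":[0,0,-0.85]},
    {"fingers":-1,"xyz":[40,-44,-15.2],"angular":[0,0,-1.0]}
  ]
}}

```text
clock: 1.6
position: [0.4315, -0.0864, 0.3601]
ee_rot: [2.559, 1.821, -0.001]
force: [1.3, -0.6, 0.6]
width: 1.001
```

Run:
```python
from h import *
print(np.round(arm.observe()['joints'],2))
rel((.40,-.1,.36),80.5)
```

```text
[ 0.51  0.06 -0.46  1.7   0.03  1.38 -0.29]
now [ 0.4315 -0.0864  0.3601] yaw 70.85 tilt [-0.0007  0.0002] w 1.000510140724993 F [ 1.3 -0.6  0.6] t 1.6
xyz [-2.32 -2.52  0.01] ang [ 0.0002  0.0007 -0.1684]
```

Call:
{"method": "jog_arm", "body": {
  "moves": [
    {"fingers":-1,"xyz":[0,0,0],"angular":[0,0,-0.17]},
    {"fingers":-1,"xyz":[0,0,0],"angular":[0,0,-0.17]},
    {"fingers":-1,"xyz":[0,0,0],"angular":[0,0,-0.17]}
  ]
}}

```text
clock: 1.98
position: [0.4317, -0.0885, 0.3599]
ee_rot: [-2.405, -2.021, 0.001]
force: [0.7, 0.2, 0.1]
width: 0.999
```

Run:
```python
from h import *
import json
s=arm.observe();pose=(s['position'],s['ee_rot']);im=snap('wrist','w0.png')
json.dump([list(map(float,x)) for x in pose],open('w0.json','w'))
print(pose)
for P in ((.45,.154,.075),(.445,-.077,.17),(.474,-.149,.046)):print(wproj(P,pose))
cv2.imwrite('pics/w0b.png',cv2.resize(im,(800,600),interpolation=cv2.INTER_CUBIC))
```

```text
(array([ 0.43165853, -0.08854978,  0.35990384]), array([-2.40525723e+00, -2.02055946e+00,  6.61679074e-04]))
[295.15450495   8.01292416]
[325.66020863 196.99920172]
[352.59172684 231.23906283]
```

View pics/w0b.png

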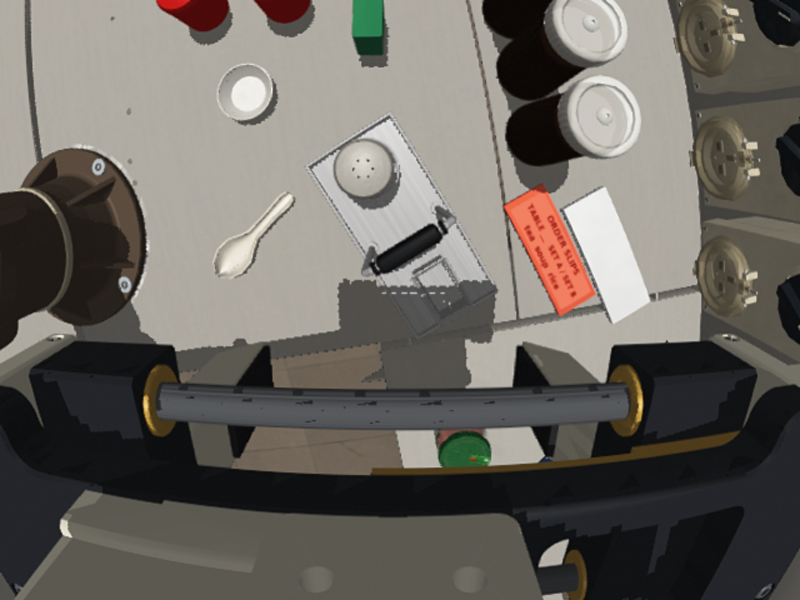

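Wrist picture (shown at 1.25x): grip centre is near (408,249), sleeve (438,285), shaker (364,168) and box (368,25). The grip falls within 2 px and the sleeve within 4 px of the predictions from the top view. I'll enlarge the caddy to measure it more finely.

Run:
```python
from h import *
im=cv2.imread('pics/w0.png');c=im[85:275,240:400]
c=cv2.convertScaleAbs(c,alpha=1.3)
c[130:]=cv2.convertScaleAbs(c[130:],alpha=1.5)
cv2.imwrite('pics/c3.png',cv2.resize(c,None,fx=3.15,fy=3.15,interpolation=cv2.INTER_CUBIC)[:600])
```

```text
(no output)
```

View pics/c3.png

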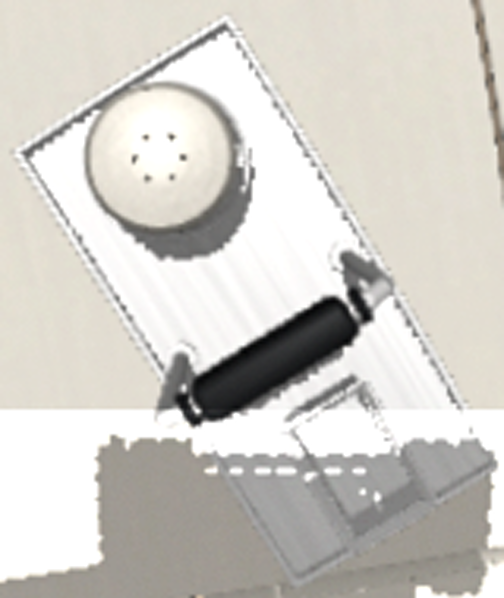

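Run:
```python
from h import *
import json
pose=tuple(map(np.array,json.load(open('w0.json'))))
f=lambda u,v,z:wat(u/3.15+240,v/3.15+85,z,pose)
C=[f(*p,.018) for p in((17,150),(228,17),(492,462),(300,583))]
print('caddy',np.mean(C,0))
for i in range(4): d=C[(i+1)%4]-C[i];print(np.linalg.norm(d).round(4),np.degrees(np.arctan2(d[1],d[0])).round(2))
g=[f(*p,.165) for p in((200,398),(350,312))];d=g[1]-g[0];print('grip',np.mean(g,0),np.linalg.norm(d),np.degrees(np.arctan2(d[1],d[0])))
print('shk',f(160,157,.102))
for p in((288,420),(362,380),(435,500),(350,540)):print('sleeve',f(*p,.046))
rel((.445,.10,.30),80.5)
```

```text
caddy [ 0.4463782  -0.07978702  0.018     ]
0.1096 21.76
0.2344 -68.5
0.1064 -156.36
0.2379 112.3
grip [ 0.44642952 -0.07874773  0.165     ] 0.055653565413448916 20.39622875379428
shk [ 0.41803762 -0.00834063  0.102     ]
sleeve [ 0.44839527 -0.12631118  0.046     ]
sleeve [ 0.48242362 -0.11446695  0.046     ]
sleeve [ 0.50654025 -0.17274998  0.046     ]
sleeve [ 0.46671205 -0.18434821  0.046     ]
now [ 0.4317 -0.0886  0.36  ] yaw 80.09 tilt [-0.0001 -0.0004] w 1.001006264762024 F [-0.4 -0.5 -0. ] t 2.025
xyz [18.81 -1.93  5.99] ang [-0.0004  0.0001 -0.0072]
```

Call:
{"method": "jog_arm", "body": {
  "moves": [
    {"fingers":-1,"xyz":[6,-0.6,1],"angular":[0,0,0]},
    {"fingers":-1,"xyz":[12,-1.3,3],"angular":[0,0,0]},
    {"fingers":-1,"xyz":[18,-1.9,5],"angular":[0,0,0]},
    {"fingers":-1,"xyz":[19,-1.9,6],"angular":[0,0,0]},
    {"fingers":-1,"xyz":[19,-1.9,6],"angular":[0,0,0]},
    {"fingers":-1,"xyz":[19,-1.9,6],"angular":[0,0,0]}
  ]
}}

```text
clock: 2.78
position: [0.4455, 0.1008, 0.3004]
ee_rot: [2.403, 2.023, -0.0]
force: [-0.8, -0.9, -0.2]
width: 1.001
```

Run:
```python
from h import *
import json
s=arm.observe();pose=(s['position'],s['ee_rot']);im=snap('wrist','w1.png')
json.dump([list(map(float,x)) for x in pose],open('w1.json','w'))
u,v=np.round(wproj((.45,.154,.06),pose)).astype(int);u0,v0=max(u-65,0),max(v-50,0);print(pose,u,v,u0,v0)
cv2.imwrite('pics/c4.png',cv2.resize(im[v0:v0+100,u0:u0+130],None,fx=6,fy=6,interpolation=cv2.INTER_CUBIC))
```

```text
(array([0.44548027, 0.10083318, 0.30042857]), array([ 2.40310781e+00,  2.02254596e+00, -4.02108377e-04])) 310 155 245 105
```

View pics/c4.png

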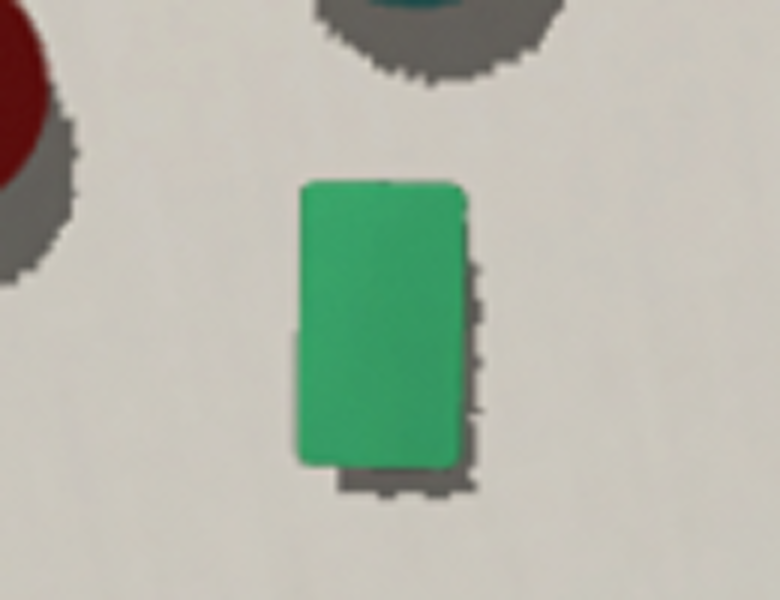

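Close crop: the green box top has corners at (301,182), (466,182), (460,468) and (297,466), with the red and turquoise shakers well clear.

Run:
```python
from h import *
import json
pose=tuple(map(np.array,json.load(open('w1.json'))))
B=[wat(u/6+245,v/6+105,.075,pose) for u,v in((301,182),(466,182),(460,468),(297,466))]
c=np.mean(B,0);print(c)
for i in range(4): d=B[(i+1)%4]-B[i];print(np.linalg.norm(d).round(4),np.degrees(np.arctan2(d[1],d[0])).round(2))
rel((c[0],c[1],.12),80);rel((c[0],c[1],.06),80)
```

```text
[0.44783679 0.15075265 0.075     ]
0.0294 -10.01
0.0518 -100.9
0.0295 169.33
0.0514 78.98
now [0.4455 0.1009 0.3006] yaw 80.17 tilt [-0.0004  0.0007] w 1.0024211684974662 F [ 0.6 -0.1  0.3] t 2.825
xyz [ 4.96 -0.64 18.06] ang [0.0007 0.0004 0.0029]
now [0.4455 0.1009 0.3006] yaw 80.17 tilt [-0.0004  0.0007] w 1.0024211684974662 F [ 0.6 -0.1  0.3] t 2.825
xyz [ 4.96 -0.64 24.06] ang [0.0007 0.0004 0.0029]
```

Call:
{"method": "jog_arm", "body": {
  "moves": [
    {"fingers":-1,"xyz":[3,-0.4,4],"angular":[0,0,0.012]},
    {"fingers":-1,"xyz":[5,-0.64,10],"angular":[0,0,0.012]},
    {"fingers":-1,"xyz":[5,-0.64,15],"angular":[0,0,0.012]},
    {"fingers":-1,"xyz":[5,-0.64,19],"angular":[0,0,0.012]},
    {"fingers":-1,"xyz":[5,-0.64,22],"angular":[0,0,0.012]},
    {"fingers":-1,"xyz":[5,-0.64,23.5],"angular":[0,0,0.012]},
    {"fingers":-1,"xyz":[5,-0.64,23.5],"angular":[0,0,0.012]},
    {"fingers":-1,"xyz":[5,-0.64,23.5],"angular":[0,0,0.012]},
    {"fingers":0.1,"xyz":[5,-0.64,23.5],"angular":[0,0,0.012]},
    {"fingers":0.1,"xyz":[5,-0.64,23.5],"angular":[0,0,0.012]},
    {"fingers":0.1,"xyz":[5,-0.64,23.5],"angular":[0,0,0.012]}
  ],
  "grip_force": 20
}}

```text
clock: 4.2
position: [0.4472, 0.1531, 0.0654]
ee_rot: [2.412, 2.012, 0.001]
force: [-0.2, 0.7, -0.2]
width: 0.723
```

Call:
{"method": "jog_arm", "body": {
  "moves": [
    {"fingers":0.4,"xyz":[0,0,0],"angular":[0,0,0]},
    {"fingers":0.6,"xyz":[0,0,0],"angular":[0,0,0]},
    {"fingers":1,"xyz":[0,0,0],"angular":[0,0,0]},
    {"fingers":1,"xyz":[0,0,0],"angular":[0,0,0]},
    {"fingers":1,"xyz":[0,0,0],"angular":[0,0,0]}
  ],
  "grip_force": 20
}}

```text
clock: 4.82
position: [0.447, 0.1531, 0.0651]
ee_rot: [-2.412, -2.013, 0.0]
force: [0.1, -0.4, 0.5]
width: 0.18
```

Run:
```python
from h import *
a=np.radians(22);c=np.array([.4463,-.0793]);p=c+.078*np.array([np.sin(a),-np.cos(a)]);print(p)
rel((.4478,.1508,.065),80)
rel((.4478,.1508,.24),80);rel((p[0],p[1],.24),112)
```

```text
[ 0.47551931 -0.15162034]
now [0.447  0.1531 0.0651] yaw 79.68 tilt [-0. -0.] w 0.17986140438024864 F [ 0.1 -0.4  0.5] t 4.825
xyz [-0.21  0.12  0.01] ang [-0.      0.     -0.0055]
now [0.447  0.1531 0.0651] yaw 79.68 tilt [-0. -0.] w 0.17986140438024864 F [ 0.1 -0.4  0.5] t 4.825
xyz [ -0.21   0.12 -17.49] ang [-0.      0.     -0.0055]
now [0.447  0.1531 0.0651] yaw 79.68 tilt [-0. -0.] w 0.17986140438024864 F [ 0.1 -0.4  0.5] t 4.825
xyz [-29.47   8.26 -17.49] ang [-0.     0.    -0.564]
```

Width 0.18 (about 17 mm) is below the 30 mm box, so something is off. I'll take a picture.

Run:
```python
from h import *
im=snap('wrist','w2.png');s=snap('side','s2.png')
a=cv2.resize(im,None,fx=.62,fy=.62);b=cv2.resize(s[230:350,225:365],None,fx=2.48,fy=2.48)
cv2.imwrite('pics/w2b.png',np.hstack([a,cv2.resize(b,(400,a.shape[0]))]));print(arm.observe()['width'])
```

```text
0.08835223119154204
```

View pics/w2b.png

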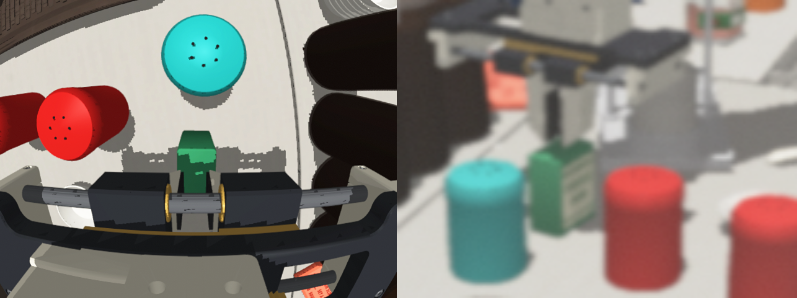

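Run:
```python
from h import *
s=arm.observe();pose=(s['position'],s['ee_rot'])
for u,v in((182,131),(212,131),(216,150),(178,150),(184,192),(212,192)):print(wat(u/.62,v/.62,.075,pose).round(4),wat(u/.62,v/.62,0,pose).round(4))
for P in((.447,.153,.048),(.447,.153,.065),(.447,.153,.075)):print(wproj(P,pose)*.62)
u,v=np.array(proj('side',(.447,.153,.048)));print((u-225)*400/140,(v-230)*2.48)
u,v=np.array(proj('side',(.447,.153,.075)));print((u-225)*400/140,(v-230)*2.48)
M=R.from_rotvec(s['ee_rot']).as_matrix()
for y in(-.05,.05):
  P=M@np.array([0,y,0.017])+s['position'];print(wproj(P,pose)*.62)
```

```text
[0.4442 0.1918 0.075 ] [0.4375 0.1784 0.    ]
[0.4659 0.1878 0.075 ] [ 0.469   0.1726 -0.    ]
[0.4665 0.1729 0.075 ] [0.4699 0.151  0.    ]
[0.4384 0.178  0.075 ] [0.4291 0.1585 0.    ]
[0.436  0.1429 0.075 ] [0.4257 0.1076 0.    ]
[0.4581 0.1389 0.075 ] [0.4577 0.1017 0.    ]
[195.14385192 166.78899673]
[195.18859943 173.76202468]
[195.21847787 178.43510175]
167.57467887641837 175.89195968210228
167.10619305600306 148.60548217709047
[140.11678448 166.41516512]
[250.12720221 166.33627618]
```

Call:
{"method": "jog_arm", "body": {
  "moves": [
    {"fingers":1,"xyz":[0,0,0],"angular":[0,0,0]},
    {"fingers":1,"xyz":[0,0,0],"angular":[0,0,0]}
  ]
}}

```text
clock: 5.18
position: [0.447, 0.1531, 0.0651]
ee_rot: [2.412, 2.013, -0.0]
force: [0.0, 0.3, -0.0]
width: 0.007
```

Run:
```python
from h import *
im=snap('wrist','w3.png');s=snap('side','s3.png')
a=cv2.resize(im[180:400,230:410],None,fx=2.6,fy=2.6);b=cv2.resize(s[215:335,255:335],None,fx=4.767,fy=4.767)
cv2.imwrite('pics/w3b.png',np.hstack([a[:572],b[:572][:,:330]]));print(arm.observe()['width'],arm.observe()['position'])
```

```text
0.00813583433320944 [0.44703656 0.15310249 0.06513088]
```

View pics/w3b.png

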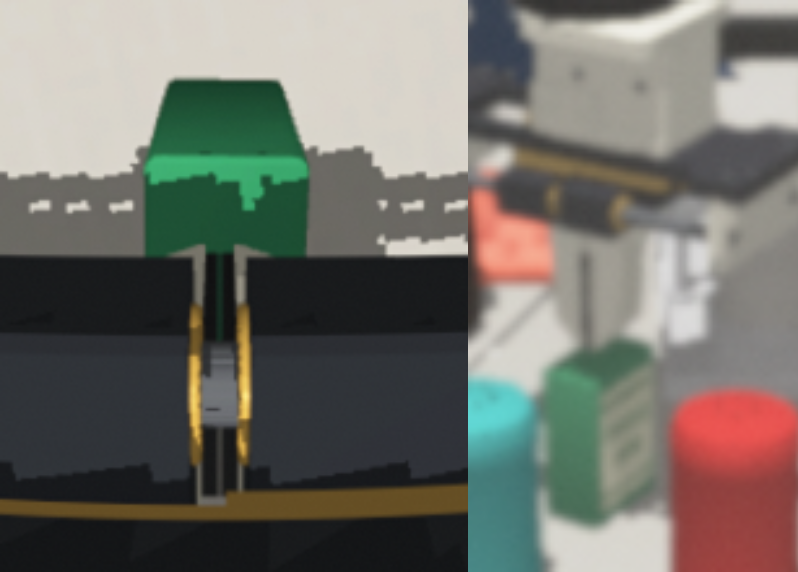

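Run:
```python
from h import *
s=arm.observe();pose=(s['position'],s['ee_rot'])
print('side box bottom corner',at('side',282.7,324.5,0),'top',at('side',(600-468)/4.767+255,(385)/4.767+215,.075))
for y in(.12,.153,.18):
    c,d=ray('side',279.5,287.4);print('tip ray at y',y,c+d*(y-c[1])/d[1])
for z in(.03,.048,.065,.075,.085):print('wrist tip at z',z,wat(314.6,275.4,z,pose))
# box corners by wrist now: top front edge & bottom front edge
for u,v,z in((148,157,.075),(307,157,.075),(170,80,0),(282,82,0)):print(wat(u/2.6+230,v/2.6+180,z,pose))
# gripper body reference in side: predict pts
for z in(.048,.065,.112):print(z,[(np.array(proj('side',(x,.153,z)))-[255,215])*4.767+[468,0] for x in(.447,)])
```

```text
side box bottom corner [0.44202083 0.17270875 0.        ] top [0.43775117 0.18052308 0.075     ]
tip ray at y 0.12 [0.47025354 0.12       0.0627341 ]
tip ray at y 0.153 [0.45639598 0.153      0.07964598]
tip ray at y 0.18 [0.44505797 0.18       0.09348298]
wrist tip at z 0.03 [0.44506786 0.14258236 0.03      ]
wrist tip at z 0.048 [0.44625629 0.14929443 0.048     ]
wrist tip at z 0.065 [0.4473787  0.15563361 0.065     ]
wrist tip at z 0.075 [0.44803894 0.15936253 0.075     ]
wrist tip at z 0.085 [0.44869917 0.16309146 0.085     ]
[0.43846758 0.17879003 0.075     ]
[0.46651893 0.17366462 0.075     ]
[0.43873565 0.17848724 0.        ]
[0.46671429 0.17286043 0.        ]
0.048 [array([604.57997297, 409.60055315])]
0.065 [array([604.08924509, 376.67204653])]
0.112 [array([602.70714601, 283.9313237 ])]
```

The fingers closed fully just above the box: triangulating from the side and wrist views puts the visible tips at z≈0.085, where the state and data sheet imply 0.048. The box has not moved. So the gripper really sits about 35 mm higher than the quoted tip offset. I'll open, go 3 cm lower and grip again.

Call:
{"method": "jog_arm", "body": {
  "moves": [
    {"fingers":-0.4,"xyz":[-0.2,0,0],"angular":[0,0,0]},
    {"fingers":-0.4,"xyz":[-0.2,0,0],"angular":[0,0,0]},
    {"fingers":-0.4,"xyz":[-0.2,0,0],"angular":[0,0,0]},
    {"fingers":-0.4,"xyz":[-0.2,0,0],"angular":[0,0,0]},
    {"fingers":-0.4,"xyz":[-0.2,0,0],"angular":[0,0,0]},
    {"fingers":-0.4,"xyz":[-0.2,0,0],"angular":[0,0,0]},
    {"fingers":-0.4,"xyz":[-0.2,0,0],"angular":[0,0,0]},
    {"fingers":-0.4,"xyz":[-0.2,0,0.8],"angular":[0,0,0]},
    {"fingers":-0.4,"xyz":[-0.2,0,1.6],"angular":[0,0,0]},
    {"fingers":-0.4,"xyz":[-0.2,0,2.4],"angular":[0,0,0]},
    {"fingers":-0.4,"xyz":[-0.2,0,3.0],"angular":[0,0,0]},
    {"fingers":-0.4,"xyz":[-0.2,0,3.0],"angular":[0,0,0]}
  ]
}}

```text
clock: 6.78
position: [0.4463, 0.151, 0.0345]
ee_rot: [-2.412, -2.013, 0.002]
force: [0.0, 0.2, 0.6]
width: 0.699
```

Call:
{"method": "jog_arm", "body": {
  "moves": [
    {"fingers":1,"xyz":[0,0,0],"angular":[0,0,0]},
    {"fingers":1,"xyz":[0,0,0],"angular":[0,0,0]},
    {"fingers":1,"xyz":[0,0,0],"angular":[0,0,0]},
    {"fingers":1,"xyz":[0,0,0],"angular":[0,0,0]},
    {"fingers":1,"xyz":[0,0,0],"angular":[0,0,0]},
    {"fingers":1,"xyz":[0,0,0],"angular":[0,0,0]}
  ],
  "grip_force": 20
}}

```text
clock: 7.52
position: [0.4468, 0.1511, 0.0352]
ee_rot: [2.412, 2.012, 0.0]
force: [-0.2, -0.3, 1.4]
width: 0.326
```

Run:
```python
from h import *
rel((.4475,.151,.25),79.7);rel((.4755,-.1516,.25),112);rel((.4755,-.1516,.14),112)
```

```text
now [0.4468 0.1511 0.0352] yaw 79.68 tilt [0.     0.0002] w 0.326153868067511 F [-0.2 -0.3  1.4] t 7.525
xyz [  0.     0.08 -21.48] ang [ 0.0002 -0.     -0.0004]
now [0.4468 0.1511 0.0352] yaw 79.68 tilt [0.     0.0002] w 0.326153868067511 F [-0.2 -0.3  1.4] t 7.525
xyz [-29.27   8.25 -21.48] ang [ 2.000e-04  0.000e+00 -5.642e-01]
now [0.4468 0.1511 0.0352] yaw 79.68 tilt [0.     0.0002] w 0.326153868067511 F [-0.2 -0.3  1.4] t 7.525
xyz [-29.27   8.25 -10.48] ang [ 2.000e-04  0.000e+00 -5.642e-01]
```

Call:
{"method": "jog_arm", "body": {
  "moves": [
    {"fingers":1,"xyz":[0,0,-1],"angular":[0,0,0]},
    {"fingers":1,"xyz":[0,0,-4],"angular":[0,0,0]},
    {"fingers":1,"xyz":[0,0,-8],"angular":[0,0,0]},
    {"fingers":1,"xyz":[0,0,-12],"angular":[0,0,0]},
    {"fingers":1,"xyz":[0,0,-16],"angular":[0,0,0]},
    {"fingers":1,"xyz":[0,0,-20],"angular":[0,0,0]},
    {"fingers":1,"xyz":[-2,0.6,-21.5],"angular":[0,0,-0.05]},
    {"fingers":1,"xyz":[-6,1.7,-21.5],"angular":[0,0,-0.15]},
    {"fingers":1,"xyz":[-10,2.8,-21.5],"angular":[0,0,-0.25]},
    {"fingers":1,"xyz":[-14,4,-21.5],"angular":[0,0,-0.35]},
    {"fingers":1,"xyz":[-18,5.1,-21.5],"angular":[0,0,-0.45]},
    {"fingers":1,"xyz":[-22,6.2,-21.5],"angular":[0,0,-0.55]}
  ]
}}

```text
clock: 9.02
position: [0.4679, -0.0775, 0.2507]
ee_rot: [1.77, 2.595, 0.0]
force: [0.2, -0.4, -0.3]
width: 0.328
```

Run:
```python
from h import *
rel((.4755,-.1516,.25),112);rel((.4755,-.1516,.16),112)
```

```text
now [ 0.4679 -0.0775  0.2507] yaw 111.41 tilt [-0.0001  0.0002] w 0.32836933733118084 F [ 0.2 -0.4 -0.3] t 9.025
xyz [-7.18 -2.    0.07] ang [ 0.0002  0.0001 -0.0103]
now [ 0.4679 -0.0775  0.2507] yaw 111.41 tilt [-0.0001  0.0002] w 0.32836933733118084 F [ 0.2 -0.4 -0.3] t 9.025
xyz [-7.18 -2.    9.07] ang [ 0.0002  0.0001 -0.0103]
```

Call:
{"method": "jog_arm", "body": {
  "moves": [
    {"fingers":1,"xyz":[-3.5,-1,0],"angular":[0,0,-0.01]},
    {"fingers":1,"xyz":[-7,-2,0],"angular":[0,0,-0.01]},
    {"fingers":1,"xyz":[-7,-2,0],"angular":[0,0,-0.01]},
    {"fingers":1,"xyz":[-7,-2,4],"angular":[0,0,-0.01]},
    {"fingers":1,"xyz":[-7,-2,8],"angular":[0,0,-0.01]},
    {"fingers":1,"xyz":[-7,-2,11],"angular":[0,0,-0.01]},
    {"fingers":1,"xyz":[-7,-2,13],"angular":[0,0,-0.01]},
    {"fingers":1,"xyz":[-7,-2,13],"angular":[0,0,-0.01]},
    {"fingers":1,"xyz":[-7,-2,13],"angular":[0,0,-0.01]}
  ]
}}

```text
clock: 10.15
position: [0.4755, -0.1483, 0.1212]
ee_rot: [1.76, 2.601, 0.001]
force: [0.0, 0.8, -1.0]
width: 0.326
```

Run:
```python
from h import *
import json
s=arm.observe();pose=(s['position'],s['ee_rot'])
json.dump([list(map(float,x)) for x in pose],open('w4.json','w'))
im=snap('wrist','w4.png');t=snap('top','t4.png')
rel((.4755,-.1516,.12),112)
a=cv2.resize(im,(480,360),interpolation=cv2.INTER_AREA) if 0 else cv2.resize(im[120:320,210:410],None,fx=2.9,fy=2.9,interpolation=cv2.INTER_CUBIC)
s=snap('side','s4.png');b=cv2.resize(s[180:320,280:350],None,fx=4.14,fy=4.14,interpolation=cv2.INTER_CUBIC)[:580,:220]
b=cv2.copyMakeBorder(b,0,580-b.shape[0],0,0,cv2.BORDER_CONSTANT)
cv2.imwrite('pics/c5.png',np.hstack([a,b]))
```

```text
now [ 0.4757 -0.1488  0.1213] yaw 111.78 tilt [-0.0012  0.0015] w 0.32332375656265633 F [-0.3  0.7 -0.9] t 10.25
xyz [-0.26 -0.12  0.13] ang [ 0.0015  0.0012 -0.0038]
```

View pics/c5.png

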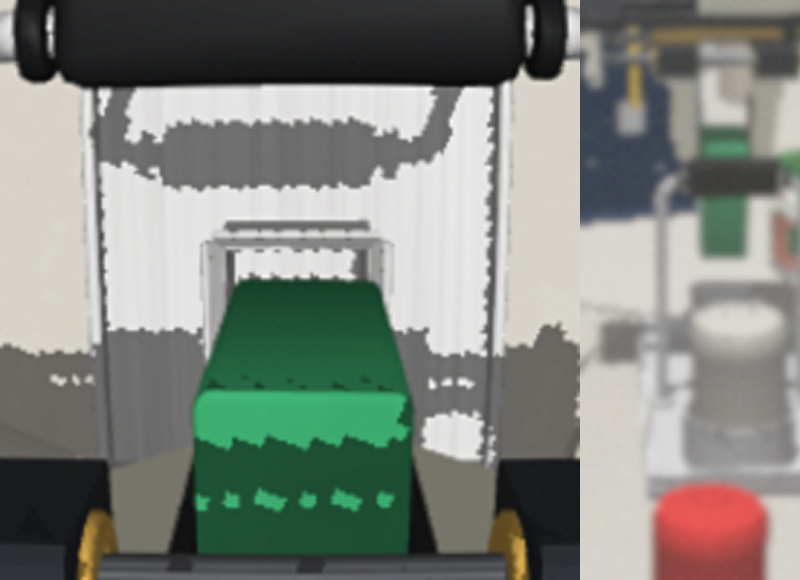

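Crop of the wrist view: the box bottom's handle-side edge runs from (237,282) to (380,282). The sleeve mouth's handle-side edge runs from (203,240) to (390,240) outside and is near row 250 inside. The tray rims are at columns 97 and 496. I'll turn these into a relative correction.

Run:
```python
from h import *
import json
pose=tuple(map(np.array,json.load(open('w4.json'))))
M=R.from_rotvec(pose[1]).as_matrix()
def f(u,v,z): return np.round((M.T@(wat(u/2.9+210,v/2.9+120,z,pose)-pose[0]))*1000,1)
zb=pose[0][2]-.035
print('box bottom edge',f(237,282,zb),f(380,282,zb),'top edge',f(200,393,zb+.075),f(407,393,zb+.075))
print('mouth outer',f(203,240,.046),f(390,240,.046),'inner',f(225,250,.046),f(370,250,.046))
print('tray',f(97,240,.018),f(496,240,.018),f(100,300,.018),f(493,300,.018))
print('grip',f(60,80,.16),f(520,80,.16),'feet/gripline')
# top-cam check of grip/rim not needed
```

```text
box bottom edge [ 25.7 -13.6  35. ] [25.7 15.1 35. ] top edge [ 26.2 -14.2 -40. ] [ 26.2  13.4 -40. ]
mouth outer [ 27.5 -24.   75.1] [27.5 20.3 75.2] inner [ 25.1 -18.8  75.2] [25.  15.6 75.2]
tray [ 23.1 -55.1 103.1] [ 23.   51.  103.2] [  6.7 -54.9 103.1] [  6.6  50.8 103.2]
grip [ 67.9 -31.7 -38.9] [ 67.7  27.4 -38.8] feet/gripline
```

Call:
{"method": "jog_arm", "body": {
  "moves": [
    {"fingers":1,"xyz":[-0.26,-0.23,0],"angular":[0.001,0.001,0]},
    {"fingers":1,"xyz":[-0.26,-0.23,0.8],"angular":[0.001,0.001,0]},
    {"fingers":1,"xyz":[-0.26,-0.23,1.6],"angular":[0.001,0.001,0]},
    {"fingers":1,"xyz":[-0.26,-0.23,2.3],"angular":[0.001,0.001,0]},
    {"fingers":1,"xyz":[-0.26,-0.23,2.8],"angular":[0.001,0.001,0]},
    {"fingers":1,"xyz":[-0.26,-0.23,2.8],"angular":[0.001,0.001,0]},
    {"fingers":1,"xyz":[-0.26,-0.23,2.8],"angular":[0.001,0.001,0]}
  ]
}}

```text
clock: 11.18
position: [0.4739, -0.1521, 0.0922]
ee_rot: [-1.761, -2.6, 0.0]
force: [0.2, 0.6, -0.2]
width: 0.324
```

Run:
```python
from h import *
import json
p0=tuple(map(np.array,json.load(open('w4.json'))));M=R.from_rotvec(p0[1])
print(np.round((p0[0]+M.apply([-.0026,-.0023,0])),4))
t=p0[0]+M.apply([-.0026,-.0023,0])
rel((t[0],t[1],.042),112)
s=arm.observe();pose=(s['position'],s['ee_rot']);json.dump([list(map(float,x)) for x in pose],open('w5.json','w'))
im=snap('wrist','w5.png');cv2.imwrite('pics/c6.png',cv2.resize(im[140:300,210:410],None,fx=3.5,fy=3.5,interpolation=cv2.INTER_CUBIC))
```

```text
[ 0.4743 -0.1516  0.1212]
now [ 0.4739 -0.1521  0.0922] yaw 111.77 tilt [ 0.0009 -0.0008] w 0.3242839130610173 F [ 0.2  0.6 -0.2] t 11.175
xyz [0.03 0.06 5.02] ang [-0.0008 -0.0009 -0.004 ]
```

View pics/c6.png

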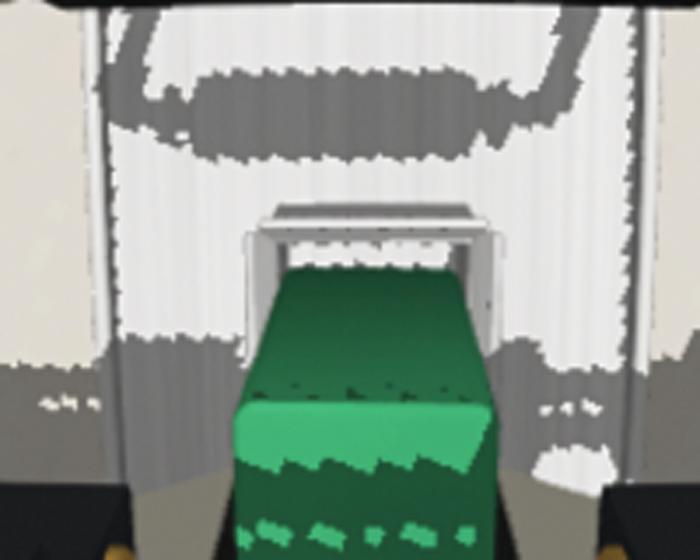

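Run:
```python
from h import *
import json
pose=tuple(map(np.array,json.load(open('w5.json'))));M=R.from_rotvec(pose[1]).as_matrix()
def f(u,v,z): return np.round((M.T@(wat(u/3.5+210,v/3.5+140,z,pose)-pose[0]))*1000,1)
zb=pose[0][2]-.035
print('box',f(285,270,zb),f(460,270,zb),'top',f(238,405,zb+.075),f(493,405,zb+.075))
print('mouth outer far',f(245,233,.046),f(500,233,.046),'inner',f(262,235,.046),f(484,235,.046),'top edge',f(370,222,.046))
print('tray',f(98,200,.018),f(648,200,.018))
```

```text
box [ 25.7 -13.8  35. ] [25.7 15.3 35. ] top [ 26.1 -14.6 -40. ] [ 26.1  13.6 -40. ]
mouth outer far [ 30.  -21.4  46.3] [30.  23.1 46.2] inner [ 29.6 -18.4  46.3] [29.6 20.3 46.2] top edge [31.9  0.4 46.2]
tray [ 31.9 -53.2  74.3] [31.9 55.5 74.2]
```

Call:
{"method": "jog_arm", "body": {
  "moves": [
    {"fingers":1,"xyz":[0,0.04,0.6],"angular":[-0.001,-0.001,0]},
    {"fingers":1,"xyz":[0,0.04,1.2],"angular":[-0.001,-0.001,0]},
    {"fingers":1,"xyz":[0,0.04,1.8],"angular":[-0.001,-0.001,0]},
    {"fingers":1,"xyz":[0,0.04,2.1],"angular":[-0.001,-0.001,0]},
    {"fingers":1,"xyz":[0,0.04,2.1],"angular":[-0.001,-0.001,0]}
  ]
}}

```text
clock: 11.85
position: [0.4739, -0.152, 0.0708]
ee_rot: [-1.762, -2.601, 0.0]
force: [0.3, -0.3, -1.1]
width: 0.326
```

Call:
{"method": "jog_arm", "body": {
  "moves": [
    {"fingers":1,"xyz":[0,0,0.5],"angular":[0,0,0]},
    {"fingers":1,"xyz":[0,0,1],"angular":[0,0,0]},
    {"fingers":1,"xyz":[0,0,1.5],"angular":[0,0,0]},
    {"fingers":1,"xyz":[0,0,1.5],"angular":[0,0,0]}
  ]
}}

```text
clock: 12.35
position: [0.4738, -0.1519, 0.0556]
ee_rot: [-1.761, -2.6, 0.0]
force: [0.3, 0.2, -0.7]
width: 0.323
```

Call:
{"method": "jog_arm", "body": {
  "moves": [
    {"fingers":1,"xyz":[0,0,0.4],"angular":[0,0,0]},
    {"fingers":1,"xyz":[0,0,0.8],"angular":[0,0,0]},
    {"fingers":1,"xyz":[0,0,1.1],"angular":[0,0,0]},
    {"fingers":1,"xyz":[0,0,1.2],"angular":[0,0,0]},
    {"fingers":1,"xyz":[0,0,1.2],"angular":[0,0,0]}
  ]
}}

```text
clock: 12.98
position: [0.4741, -0.152, 0.0441]
ee_rot: [-1.762, -2.601, 0.0]
force: [-0.2, 0.1, -0.6]
width: 0.325
```

Call:
{"method": "jog_arm", "body": {
  "moves": [
    {"fingers":1,"xyz":[0,0,0.1],"angular":[0,0,0]},
    {"fingers":1,"xyz":[0,0,0.1],"angular":[0,0,0]}
  ]
}}

```text
clock: 13.22
position: [0.4741, -0.1521, 0.0431]
ee_rot: [1.762, 2.601, -0.0]
force: [-0.1, -0.1, -0.7]
width: 0.324
```

Call:
{"method": "jog_arm", "body": {
  "moves": [
    {"fingers":1,"xyz":[0,0,0.1],"angular":[0,0,0]},
    {"fingers":1,"xyz":[0,0,0.1],"angular":[0,0,0]}
  ]
}}

```text
clock: 13.48
position: [0.4742, -0.1521, 0.0422]
ee_rot: [1.762, 2.601, 0.0]
force: [-0.1, 0.6, 1.2]
width: 0.327
```

Call:
{"method": "jog_arm", "body": {
  "moves": [
    {"fingers":1,"xyz":[0,0,0.05],"angular":[0,0,0]},
    {"fingers":1,"xyz":[0,0,0.05],"angular":[0,0,0]}
  ]
}}

```text
clock: 13.72
position: [0.4744, -0.152, 0.0421]
ee_rot: [1.762, 2.6, 0.0]
force: [-1.1, -0.3, 6.4]
width: 0.326
```

Contact came at z=0.042 with 6 N upward, exactly where a seated box should be. Releasing.

Call:
{"method": "jog_arm", "body": {
  "moves": [
    {"fingers":0,"xyz":[0,0,0],"angular":[0,0,0]},
    {"fingers":0,"xyz":[0,0,0],"angular":[0,0,0]},
    {"fingers":0,"xyz":[0,0,0],"angular":[0,0,0]},
    {"fingers":0,"xyz":[0,0,-0.6],"angular":[0,0,0]},
    {"fingers":0,"xyz":[0,0,-2],"angular":[0,0,0]},
    {"fingers":0,"xyz":[0,0,-5],"angular":[0,0,0]},
    {"fingers":0,"xyz":[0,0,-9],"angular":[0,0,0]},
    {"fingers":0,"xyz":[0,0,-13],"angular":[0,0,0]},
    {"fingers":0,"xyz":[0,0,-17],"angular":[0,0,0]},
    {"fingers":0,"xyz":[0,0,-21],"angular":[0,0,0]},
    {"fingers":0,"xyz":[0,0,-21],"angular":[0,0,0]},
    {"fingers":0,"xyz":[0,0,-21],"angular":[0,0,0]}
  ]
}}

```text
clock: 15.22
position: [0.4737, -0.1519, 0.2518]
ee_rot: [1.762, 2.601, -0.0]
force: [-1.1, -0.1, 0.5]
width: 0.501
```

Run:
```python
from h import *
import json
s=arm.observe();pose=(s['position'],s['ee_rot']);json.dump([list(map(float,x)) for x in pose],open('w6.json','w'))
im=snap('wrist','w6.png');cv2.imwrite('pics/c7.png',cv2.resize(im[90:290,200:420],None,fx=3,fy=3,interpolation=cv2.INTER_CUBIC))
rel((.446,-.0795,.25),22)
```

```text
now [ 0.4734 -0.1519  0.2512] yaw 111.77 tilt [ 0.0005 -0.0009] w 0.4999894373424298 F [ 0.3 -0.3 -0. ] t 15.275
xyz [7.74 0.14 0.12] ang [-1.1000e-03  3.0000e-04  1.5668e+00]
```

View pics/c7.png

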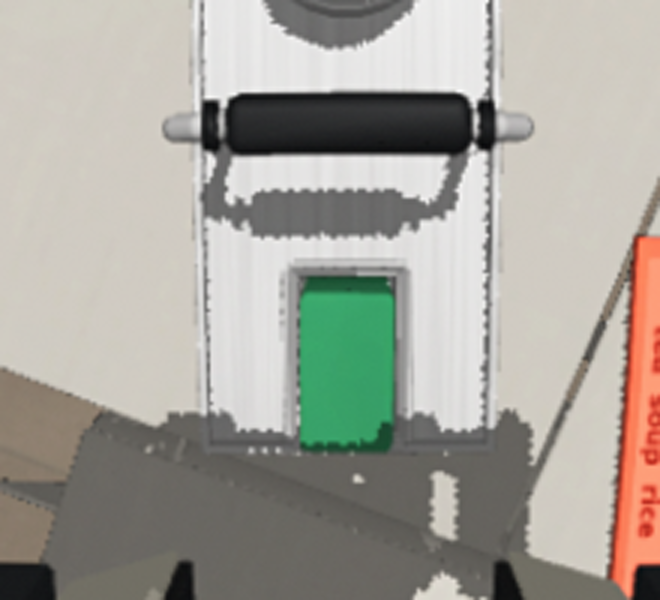

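The box stands square in the sleeve. The grip spans (228–470, 93–155) in this crop. All 12 views are now used, so from here I check by numbers.

Run:
```python
from h import *
import json
pose=tuple(map(np.array,json.load(open('w6.json'))));M=R.from_rotvec(pose[1]).as_matrix()
f=lambda u,v,z:wat(u/3+200,v/3+90,z,pose)
a=f(228,124,.16);b=f(470,124,.16);print(a,b,np.linalg.norm(a-b),np.degrees(np.arctan2(*(b-a)[1::-1])))
print('grip far/near edge',f(349,93,.168),f(349,155,.158),'centre',(f(349,93,.168)+f(349,155,.158))/2)
print('box top',f(347,370,.082))
for q in((300,290),(393,290),(300,448),(390,448)):print(f(*q,.082))
g=(f(349,93,.168)+f(349,155,.158))/2
rel((g[0],g[1],.25),21.9)
```

```text
[ 0.41940978 -0.09086214  0.16      ] [ 0.47295714 -0.0694338   0.16      ] 0.05767575909990869 21.810069500438654
grip far/near edge [ 0.44361692 -0.07390667  0.168     ] [ 0.44905898 -0.08736672  0.158     ] centre [ 0.44633795 -0.08063669  0.163     ]
box top [ 0.47411519 -0.15044578  0.082     ]
[ 0.45101029 -0.13217188  0.082     ]
[ 0.47797563 -0.1214076   0.082     ]
[ 0.46955386 -0.17980106  0.082     ]
[ 0.49648241 -0.16906393  0.082     ]
now [ 0.4734 -0.1519  0.2512] yaw 111.77 tilt [ 0.0005 -0.0009] w 0.4999894373424298 F [ 0.3 -0.3 -0. ] t 15.275
xyz [7.63 0.13 0.12] ang [-1.1000e-03  3.0000e-04  1.5685e+00]
```

Call:
{"method": "jog_arm", "body": {
  "moves": [
    {"fingers":0,"xyz":[1,0,0],"angular":[0,0,0.17]},
    {"fingers":0,"xyz":[2,0,0],"angular":[0,0,0.34]},
    {"fingers":0,"xyz":[3,0,0],"angular":[0,0,0.51]},
    {"fingers":0,"xyz":[4,0,0],"angular":[0,0,0.68]},
    {"fingers":0,"xyz":[5,0,0],"angular":[0,0,0.85]},
    {"fingers":0,"xyz":[6,0.1,0],"angular":[0,0,1.02]},
    {"fingers":0,"xyz":[7,0.13,0],"angular":[0,0,1.19]},
    {"fingers":0,"xyz":[7.65,0.13,0],"angular":[0,0,1.36]},
    {"fingers":0,"xyz":[7.65,0.13,0],"angular":[0,0,1.5]},
    {"fingers":0,"xyz":[7.65,0.13,0],"angular":[0,0,1.569]},
    {"fingers":0,"xyz":[7.65,0.13,0],"angular":[0,0,1.569]},
    {"fingers":0,"xyz":[7.65,0.13,0],"angular":[0,0,1.569]}
  ]
}}

```text
clock: 16.77
position: [0.4466, -0.0804, 0.2511]
ee_rot: [-3.084, -0.599, 0.002]
force: [0.2, 0.2, -0.3]
width: 0.496
```

Run:
```python
from h import *
rel((.446,-.080,.118),21.9)
s=arm.observe();pose=(s['position'],s['ee_rot']);print(np.round(s['joints'],2))
im=snap('wrist','w7.png')
# dark grip pixels near its predicted place
u,v=wproj((.446,-.08,.165),pose);print(u,v)
g=im.max(2);m=(g<60).astype(np.uint8)
n,l,st,ce=cv2.connectedComponentsWithStats(m)
for i in range(1,n):
    if st[i,4]>150:print(st[i],ce[i].round(1))
```

```text
now [ 0.4466 -0.0804  0.2511] yaw 21.97 tilt [-0.001  -0.0006] w 0.49623493780519984 F [ 0.2  0.2 -0.3] t 16.775
xyz [-0.02 -0.05 13.31] ang [-0.0006  0.001   0.0012]
[ 0.45  0.15 -0.44  1.87  0.07  1.13 -1.2 ]
312.8265094001836 237.35368917759465
[ 20   0  25  29 206] [31.3 16.6]
[  97    0  237   70 7500] [242.8  26. ]
[ 568   24   72  198 9241] [609.7 119.1]
[  4  65  27 222 586] [ 16.2 173.5]
[ 303  189   21   93 1720] [313. 235.]
[360 193  41  32 185] [370.6 203.3]
[    0   252   640   228 73981] [348.5 368.5]
```

Call:
{"method": "jog_arm", "body": {
  "moves": [
    {"fingers":0,"xyz":[0,0,2],"angular":[0,0,0]},
    {"fingers":0,"xyz":[0,0,4.5],"angular":[0,0,0]},
    {"fingers":0,"xyz":[0,0,7],"angular":[0,0,0]},
    {"fingers":0,"xyz":[0,0,9],"angular":[0,0,0]},
    {"fingers":0,"xyz":[0,0,10.5],"angular":[0,0,0]},
    {"fingers":0,"xyz":[0,0,12],"angular":[0,0,0]},
    {"fingers":0,"xyz":[0,0,13],"angular":[0,0,0]},
    {"fingers":0,"xyz":[0,0,13.3],"angular":[0,0,0]},
    {"fingers":0,"xyz":[0,0,13.3],"angular":[0,0,0]},
    {"fingers":0,"xyz":[0,0,13.3],"angular":[0,0,0]}
  ]
}}

```text
clock: 18.08
position: [0.4473, -0.0805, 0.1191]
ee_rot: [3.084, 0.596, 0.001]
force: [-0.5, -0.1, -0.2]
width: 0.499
```

Run:
```python
from h import *
rel((.446,-.080,.118),21.9)
```

```text
now [ 0.4473 -0.0805  0.1191] yaw 21.87 tilt [0.0007 0.0005] w 0.49851359421029035 F [-0.5 -0.1 -0.2] t 18.075
xyz [-0.1  -0.1   0.11] ang [ 0.0005 -0.0007 -0.0005]
```

Closing gently first, to centre on the grip, then firmly.

Call:
{"method": "jog_arm", "body": {
  "moves": [
    {"fingers":1,"xyz":[0,-0.05,0],"angular":[0,0,0]},
    {"fingers":1,"xyz":[0,-0.05,0],"angular":[0,0,0]},
    {"fingers":1,"xyz":[0,-0.05,0],"angular":[0,0,0]},
    {"fingers":1,"xyz":[0,-0.05,0],"angular":[0,0,0]},
    {"fingers":1,"xyz":[0,-0.05,0],"angular":[0,0,0]},
    {"fingers":1,"xyz":[0,-0.05,0],"angular":[0,0,0]}
  ],
  "grip_force": 8
}}

```text
clock: 18.82
position: [0.4466, -0.0798, 0.1186]
ee_rot: [-3.084, -0.596, 0.0]
force: [-1.7, 3.1, 0.5]
width: 0.164
```

Call:
{"method": "jog_arm", "body": {
  "moves": [
    {"fingers":1,"xyz":[0,0,0],"angular":[0,0,0]},
    {"fingers":1,"xyz":[0,0,0],"angular":[0,0,0]},
    {"fingers":1,"xyz":[0,0,0],"angular":[0,0,0]}
  ],
  "grip_force": 55
}}

```text
clock: 19.2
position: [0.4466, -0.0798, 0.1186]
ee_rot: [-3.084, -0.596, 0.0]
force: [-1.6, 2.6, -0.1]
width: 0.159
```

```bash
cat >> h.py <<'E'
def green(n):
    im=snap('wrist',n);h=cv2.cvtColor(im,cv2.COLOR_BGR2HSV)
    m=cv2.inRange(h,(50,90,40),(80,255,255));_,l,st,ce=cv2.connectedComponentsWithStats(m)
    print([(st[i].tolist(),ce[i].round(1).tolist()) for i in range(1,len(st)) if st[i,4]>100]);return im
E
python3 - <<'E'
from h import *
green('g0.png');print(arm.observe()['ft_torque'])
E
```

```text
[([383, 218, 92, 63, 4913], [427.2, 248.7])]
[0.70875931 0.26119272 0.00090053]
```

Call:
{"method": "jog_arm", "body": {
  "moves": [
    {"fingers":1,"xyz":[0,0,-0.2],"angular":[0,0,0]},
    {"fingers":1,"xyz":[0,0,-0.5],"angular":[0,0,0]},
    {"fingers":1,"xyz":[0,0,-0.8],"angular":[0,0,0]},
    {"fingers":1,"xyz":[0,0,-1],"angular":[0,0,0]},
    {"fingers":1,"xyz":[0,0,-1],"angular":[0,0,0]},
    {"fingers":1,"xyz":[0,0,-1],"angular":[0,0,0]}
  ]
}}

```text
clock: 20.0
position: [0.4467, -0.08, 0.1286]
ee_rot: [3.084, 0.596, -0.0]
force: [-0.4, 0.3, -7.0]
width: 0.157
```

Run:
```python
from h import *
im=green('g1.png');s=arm.observe();print(s['force'],s['ft_torque'],s['position'])
a=cv2.imread('pics/g0.png',0)
for n in('g0.png','g1.png'):pass
b=cv2.cvtColor(im,cv2.COLOR_BGR2GRAY)
# feature motion (mask: anything that moves with the tool shows ~0 shift)
p=cv2.goodFeaturesToTrack(a[0:300],200,.01,6);q,st,e=cv2.calcOpticalFlowPyrLK(a,b,p,None)
for i in range(len(p)):
    if st[i] and e[i]<6 and 180<p[i,0,0]<460: print(p[i,0].astype(int),(q[i,0]-p[i,0]).round(1),end=' ')
```

```text
[([383, 218, 92, 63, 4929], [427.2, 248.6]), ([547, 287, 14, 15, 119], [553.7, 295.3])]
[ 0.64811365 -0.16438873 -6.30782138] [-0.04676089 -0.01412319  0.01116593] [ 0.44666646 -0.08005209  0.12855041]
[185 255] [-0.  -0.3] [193 269] [-0.4  0.1] [250 198] [-0.3  0. ] [374 203] [-0.5  0. ] [197 276] [-0.2  0.1] [361  44] [-1.9  2.9] [195 252] [-0.2 -0.4] [360 198] [-0.4  0. ] [197  10] [3.1 3.6] [254 277] [ 0.1 -0. ] [449 206] [-0.1  0.1] [408  72] [-3.5  2.1] [233 205] [0.8 0.6] [451  81] [-4.7  1.6] [300 205] [-0.2  0.2] [340 198] [-0.2  0. ] [238 276] [0.3 0. ] [453  41] [-4.6  2.7] [384  93] [-2.3  1.6] [381   9] [-2.5  3.8] [453  48] [-4.6  2.6] [409  21] [-3.3  3.5] [194 202] [-0.1  0.2] [423  37] [-3.8  3. ] [398 187] [-0.2  0.2] [384 199] [-0.6  0.4] [324 198] [-0.  -0.2] [436  44] [-4.2  2.8] [447  45] [-4.5  2.7] [343 178] [-0.6 -0. ] [294 205] [-0.3  0.1] [378 198] [-0.5  0. ] [433  38] [-4.1  2.9] [423  44] [-3.8  2.9] [332 198] [-0.8 -0.3] [419  21] [-3.3  3.5] [428  82] [-4.   1.7] [217  10] [2.5 3.8] [410  54] [-3.5  2.5] [385  59] [-2.8  2.6] [194 231] [-0.  -0.1] [256
[... 573 characters left out ...]
-3.3  3.6] [338  49] [-1.2  2.9] [436  97] [-3.9  1.3] [385  53] [-2.8  2.6] [441  78] [-4.5  1.7] [324 233] [-0.  0.] [322 249] [-0.  0.] [253 268] [ 0.2 -0. ] [394  53] [-3.   2.6] [426  23] [-3.4  3.5] [450  65] [-4.7  2.1] [346  49] [-1.5  2.8] [391 190] [-0.5  0.5] [410  80] [-3.5  1.9] [448  98] [-4.3  1.3] [373  31] [-2.3  3.3] [299 246] [ 0. -0.] [306 250] [0. 0.] [437  25] [-4.2  3.3] [310 235] [-0.   0.1] [243  14] [1.5 3.8] [451  28] [-4.4  3.2] [419  78] [-3.7  1.8] [421  95] [-3.7  1.3] [411  93] [-3.5  1.3] [189 207] [-0.2  0.3] [351 159] [-0.3  0.1] [443  26] [-4.3  3.2] [366 202] [-0.6 -0.1] [409 166] [4.5 0.1] [450  59] [-4.7  2.2] [225 160] [-1.   0.3] [308  41] [-0.1  3.1]
```

The caddy is lifted 1 cm, carries the expected 7 N, and stays fixed in the wrist view while the background shifts. I'll lift it the rest of the way.

Call:
{"method": "jog_arm", "body": {
  "moves": [
    {"fingers":1,"xyz":[0,0,-0.4],"angular":[0,0,0]},
    {"fingers":1,"xyz":[0,0,-1.3],"angular":[0,0,0]},
    {"fingers":1,"xyz":[0,0,-2.4],"angular":[0,0,0]},
    {"fingers":1,"xyz":[0,0,-3.5],"angular":[0,0,0]},
    {"fingers":1,"xyz":[0,0,-4.6],"angular":[0,0,0]},
    {"fingers":1,"xyz":[0,0,-5.7],"angular":[0,0,0]},
    {"fingers":1,"xyz":[0,0,-6.8],"angular":[0,0,0]},
    {"fingers":1,"xyz":[0,0,-7.8],"angular":[0,0,0]},
    {"fingers":1,"xyz":[0,0,-8.6],"angular":[0,0,0]},
    {"fingers":1,"xyz":[0,0,-9.1],"angular":[0,0,0]},
    {"fingers":1,"xyz":[0,0,-9.1],"angular":[0,0,0]},
    {"fingers":1,"xyz":[0,0,-9.1],"angular":[0,0,0]}
  ]
}}

```text
clock: 21.55
position: [0.4465, -0.08, 0.2193]
ee_rot: [-3.084, -0.596, 0.001]
force: [-0.4, -0.0, -6.8]
width: 0.159
```

Call:
{"method": "jog_arm", "body": {
  "moves": [
    {"fingers":1,"xyz":[0,0,0],"angular":[0,0,0]},
    {"fingers":1,"xyz":[0,0,0],"angular":[0,0,0]},
    {"fingers":1,"xyz":[0,0,0],"angular":[0,0,0]},
    {"fingers":1,"xyz":[0,0,0],"angular":[0,0,0]}
  ]
}}

```text
clock: 22.05
position: [0.4467, -0.08, 0.2196]
ee_rot: [3.085, 0.596, -0.0]
force: [0.4, 0.1, -7.5]
width: 0.162
```

Run:
```python
from h import *
im=green('g2.png');rel((.4466,-.08,.2186),21.9);s=arm.observe();print(s['ft_torque'],np.abs(s['dq']).max())
a=cv2.imread('pics/g0.png',0);b=cv2.cvtColor(im,cv2.COLOR_BGR2GRAY)
p=cv2.goodFeaturesToTrack(a[150:290,190:475],80,.01,5)+np.float32([190,150]);q,st,e=cv2.calcOpticalFlowPyrLK(a,b,p,None)
d=(q-p)[(st[:,0]>0)&(e[:,0]<5)].reshape(-1,2);print(len(d),np.median(d,0),np.percentile(abs(d),75,axis=0))
A=a[130:300,120:300]
r=cv2.matchTemplate(b,A[30:150,20:120],cv2.TM_CCOEFF_NORMED);print('shaker side match',cv2.minMaxLoc(r)[1],cv2.minMaxLoc(r)[3],'expect (140,160)')
```

```text
[([383, 218, 92, 63, 4880], [427.1, 248.7]), ([503, 259, 15, 31, 170], [509.6, 273.6]), ([525, 263, 42, 40, 1225], [545.6, 283.8])]
now [ 0.4467 -0.08    0.2196] yaw 21.87 tilt [-0.0001 -0.    ] w 0.16061828335459352 F [ 0.6  0.3 -6.4] t 22.1
xyz [-0.01 -0.01  0.1 ] ang [-0.      0.0001 -0.0005]
[-0.09574501 -0.05621892 -0.01225804] 0.0025206146053398655
43 [0.00494385 0.0059967 ] [2.4620514  0.14803314]
shaker side match 0.9731036424636841 (140, 160) expect (140,160)
```

Lifted 10.1 cm, level and still. The box and shaker have not moved in the hand camera's view. Handing in.

```bash
python3 -c "
from cell import job
print(job.sign_off())"
```

```text
the job is handed in; nothing more can be done
None
```

The job is handed in at about 22 s: the toothpick box is in the sleeve and the caddy is held by its black grip, level and still, 10.1 cm up.

- **First grasp missed:** the fingers shut above the box without moving it. In the camera views the real fingertips were about 35 mm higher than the stated tip offset implied. I went 3 cm lower and gripped again at a jaw opening of 30 mm, the box's width.
- **Placing the box:** I lowered it slowly, and it touched the sleeve floor where the geometry predicted, pushing up with 6 N. After I let go, a wrist picture showed it standing square in the sleeve.
- **Last checks:** the tool's tilt read under 0.001 rad, and the load was about 7 N, which fits the caddy with both items. The box and shaker kept the same position in the wrist picture after the lift as before it.
- **Not checked:** the 12-picture limit was used up before the lift, so the held pose was checked by numbers and image comparison only. I did not re-check the glass jar and spice jar at the end. The arm's travel was planned well clear above them, and no force reading suggested contact.

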